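# Wedge the vial carrier into its tapered dovetail way

### The job

Put the dovetailed vial carrier on the open end of the low steel base plate, narrow end first, and slide it in between the two rails until it wedges tight between them and stays tight when you let go. Push it home firmly but steadily, with about 10 N once it starts to bind, never ramming it, and leave the other things on the bench where they are.

Things in the scene. Friction and masses are not known exactly. Their poses are not given: they have to be found in the camera images.
- carrier: Vial carrier, 0.4 kg: aluminium dovetailed foot 90 long (its x), 14 high, with a grey grip block in the middle and an amber vial over the narrow end. Origin: middle of the foot's underside; +x to the narrow end, which goes in first. At half height the -y flank is straight at y -28.6, the +y flank tapers 6 deg, y 33.3 (rear) to 23.9 (nose); flanks lean in 20 deg towards the top.
- carrier_grip (a point): Centre of the carrier's grip block, 35 mm above the carrier's underside and straight over its origin; axes as the carrier's. The block is 40 (x) x 26 (y) mm, from z 14 to 56 mm above the underside; grip it across the 26 mm.
- carrier_nose (a point): Middle of the narrow front end of the carrier's foot: 45 mm ahead of its origin, 7 mm above its underside. The vial (16 mm thick, top 52 mm above the underside) stands 13 mm behind it.
- carrier_back (a point): Centre of the grip block's bare rear face: 20 mm behind the carrier's origin, 35 mm above its underside. It can be pushed on; behind it the foot's flat top (14 mm above the underside) is free for 25 mm. Pushed here, not held, the carrier finds its own line; held 1 mm off to one side it binds falsely and comes loose when let go.
- way: Fixed way: dark steel plate 280 (its x) x 136 x 12 high. Origin: centre of its underside; +x is the way in. From x -40 to 135 mm two undercut rails stand on it, top edges 27 mm above the bench: at -y a straight fixed steel rail (flank y -28.6, so the seated carrier has y = 0), at +y the tapered steel gib with an aluminium wall behind it to y 64. The gap narrows by 6 deg, like the carrier.
- way_landing (a point): Middle of the bare end of the plate (way x -90 mm, y 0), on its top, 12 mm above the bench; axes as the way's. The landing runs from way x -140 to -40 mm: set the carrier down flat here, narrow end towards the rails.
- way_mouth (a point): Middle of the mouth between the rails, on the plate's top (way x -40, y 0, z 12 mm); 11 to 17 mm side play at the carrier's nose here. The carrier starts to bind with its origin 62 to 119 mm beyond this point (unknown: the gib's adjustment differs each time, up to 3 mm sideways) and is tight 4 to 10 mm farther on.
- gib: Tapered steel gib (the way's +y rail) with its fixed aluminium housing; origin and axes are the way's. The sprung gib gives towards way +y, 25 N per mm, up to 4 mm, so the push grows 1.5 to 2 N per mm of slide. Oiled, friction about 0.25: a clean push of 10 N along the way makes it press 13 to 19 N and friction then holds the carrier. Tight: it presses over 8 N. Over 30 N spoils it.
- brush: Bystander, leave alone: flat brush lying on the bench.
- screwdriver: Bystander, leave alone: screwdriver lying on the bench.
- amber_jar: Bystander, leave alone: capped amber jar, 60 mm thick, 90 mm high.
- amber_bottle: Bystander, leave alone: capped amber bottle, 60 mm thick, 130 mm high.
- clear_bottle: Bystander, leave alone: capped clear bottle, 76 mm thick, 160 mm high.
- vial_block: Bystander, leave alone: plain black rectangular block 85 x 50 x 30 mm with three vials in it; no dovetail.
- parts_tray: Bystander, leave alone: black divided tray 120 x 160 x 30 mm.
Not all that is in view belongs to the job. What is shaped like the carrier but yellow is not meant.

How it is judged (in metres and radians):
On the way, in this order (a step that is already met when the one before it is completed fails the run):
1. the carrier's nose is between the rails, its foot flat on the base plate (x of carrier_nose in the frame of way above -0.02 m and z of carrier in the frame of way between 0.009 and 0.016 m and y of carrier in the frame of way between -0.02 and 0.02 m and angle between carrier's own z axis and vertical below 0.1 rad), for 0.1 s.
2. the carrier is wedged tight: the gib presses on it with more than 8 N (z of carrier in the frame of way between 0.009 and 0.0155 m and y of carrier in the frame of way between -0.004 and 0.004 m and angle between the x axis of carrier and the x axis of way, either way round below 0.05 rad and angle between carrier's own z axis and vertical below 0.06 rad and x of carrier_nose in the frame of way above 0.062 m and contact force between carrier and gib above 8 N), for 0.2 s.
At the end, for the whole second after the job is handed in: The carrier lies flat in the way (underside within 3 mm of the base plate's top, tilt under 0.06 rad), in line with it (within 0.05 rad and 4 mm), nose at least 102 mm in past the mouth, at rest, let go, and the gib still presses on it with more than 8 N (all of step 2 and linear speed of carrier below 0.01 m/s); the robot touches nothing.
It fails at once if the gib is pressed by the carrier with more than 30 N (rammed or pushed too hard) (contact force between carrier and gib above 30 N).
It fails at once if the carrier is tipped over (angle between carrier's own z axis and vertical above 0.7 rad).
It fails at once if a bystander is moved by more than 30 mm (distance of any of brush, screwdriver, amber_jar, amber_bottle, clear_bottle, vial_block, parts_tray from where it was at the start of the episode above 0.03 m).
It also fails if it takes over 54 s, if anything falls off the work surface, if the arm or the gripper's body presses on something with over 40 N, if the wrist force passes 120 N, or if a joint passes its speed limit or range.

### The arm

A 7-joint arm with a two-finger parallel gripper is mounted at the origin on the work surface. World frame = base frame: x ahead of the robot, y to its left, z up, the work surface at z = 0. Lengths are in mm, angles in rad, forces in N, time in s.
With the tool pointing down it reaches from about 425 to 875 mm from the base axis. Payload 8.4 kg.
Tool frame: the origin (TCP) lies at the very end of the fingers, on their centre line; the grasp point (between the pads) lies 19 mm behind it; z points along the fingers, y is the direction in which the jaws open and shut (so a half turn about z gives the same grasp; the last joint's range is limited). The gripper opens to 85 mm and grips with 20 to 120 N. Pads are 22 mm wide; open, the fingers measure 114 mm over their backs; the gripper's body (76 mm by 85 mm) begins 54 mm behind the grasp point. The pads swing forward as they close: fully open they stand 13 mm farther back than shut.
Start: joints at [-1.351, 0.333, 0.04, 1.465, -0.013, 1.343, -0.059], TCP at [203.729, 617.218, 231.308] pointing down, gripper open.
Joint ranges: [-2.58, 2.58], [-0.38, 2.09], [-1.3, 1.39], [0.25, 2.4], [-1.5, 4.64], [0.08, 2.09], [-2.65, 2.65]. Speed limits (rad/s): [2.22, 2.22, 2.79, 2.79, 3.14, 3.14, 3.14].

### API

Orientations are given as a rotation vector (axis times angle).
In Python, from cell import manip gives the robot as it stands.
- The arm moves only by the tool play_rows, never from a script. Its argument "plan" is a list of rows, each a list of 4 numbers: the shift along the tool's x, y, z in mm, then the turn about the tool's z in degrees. In form: [[dx, dy, dz, spin], ...]. A call has 1 to 5 rows; each row is the pose to reach, as a shift and turn from the pose measured when the call began, along the tool's axes at that moment; what a row does not reach only later rows make up. A row lasts 1/8 s, in which the tool goes at most 62.5 mm and 10.7 degrees, less where a joint would pass 70% of its speed; a pose out of reach is approached as far as the arm can. A call with a gripper value outside its range is refused whole. "claw" is the closure in counts, from 0 (fully open) to 255 (shut), set as the call begins (left out, the last holds). The fingers move at their own pace and stop on an object; the grip force is fixed at half the most. Time passes only in rows, so rows that repeat a pose let the fingers close. It gives the time, the measured TCP pose, the force and the opening at its end, in the units of the state.
- manip.sense(): the state, without advancing time (a new reading comes with each control period).
- manip.read_camera(name): name is "scene" or "top"; returns a dict with "pixels" (420x560x3 uint8, red, green, blue), "range_z" (420x560 float32, mm along the optical axis (not along the pixel's ray), 0 where there is no reading), "fovy" (degrees; the focal length in pixels is half the picture's height over the tangent of half this angle, whatever the lens; pixels are square), "cx", "cy" (the principal point, pixels), "view" (4x4, takes a point from world to camera coordinates). Camera axes: x right, y down, z forward; pixel columns grow to the right and rows downward; lengths in mm; the calibration is good to about 2 mm. A picture is of the moment at which its call begins.
- manip.job_done(): hands the job in, once; it reports no verdict.
The state is a dict: "t": time; "joint_positions": joint angles; "joint_vel": joint speeds; "joint_torque": joint torques, N m; "tool_pos": TCP position; "tcp_rot": TCP orientation; "force": force on the tool from outside, world axes, zero at the start; "wrist_torque": the same for the moment, N m; "width": finger opening in mm.
Only numpy, scipy, OpenCV 4.12 (cv2) and the standard library are available. Lean on these libraries where they do the work, as an engineer would, in place of code of your own. Each camera call takes 0.05 s, during which the arm holds its last target.

## Working session

There is one attempt and no reset: what is moved stays moved. The work goes in short steps, Python scripts to look and compute and a tool call to move; the robot and the scene stay as the last step left them, time stands still between calls to the robot, and variables do not carry over. Pictures are saved under pics/ and viewed, and the job is handed in when it is done.

Besides the shell and the picture viewer there is one more tool, called after "Call:" in YAML: its name, and indented under it one key for each argument. play_rows: Moves the arm, as the interface text tells. Its arguments: {"type":"object","properties":{"plan":{"type":"array","items":{"type":"array","items":{"type":"number"}}},"claw":{"type":"number"}},"required":["plan"]}

```bash
mkdir -p pics; cat > h.py <<'E'
import numpy as np,cv2
from cell import manip
def grab(n,tag):
    c=manip.read_camera(n)
    p=np.array(c["pixels"]); cv2.imwrite(f"pics/{tag}.png",p[:,:,::-1])
    np.savez(f"pics/{tag}.npz",pixels=p,range_z=c["range_z"],fovy=c["fovy"],cx=c["cx"],cy=c["cy"],view=np.array(c["view"]))
    return c
def load(tag): return dict(np.load(f"pics/{tag}.npz"))
def f(c): return c["pixels"].shape[0]/2/np.tan(np.radians(float(c["fovy"]))/2)
def ray(c,u,v,z):
    V=np.array(c["view"]);R=V[:3,:3];t=V[:3,3];o=-R.T@t
    d=R.T@np.array([(u-c["cx"])/f(c),(v-c["cy"])/f(c),1.]);return o+d*(z-o[2])/d[2]
def cloud(c):
    V=np.array(c["view"]);R=V[:3,:3];t=V[:3,3];h,w=c["range_z"].shape
    u,v=np.meshgrid(np.arange(w),np.arange(h));z=c["range_z"]
    P=np.stack([(u-c["cx"])/f(c)*z,(v-c["cy"])/f(c)*z,z],-1);return (P-t)@R
def proj(c,p):
    V=np.array(c["view"]);q=V[:3,:3]@np.array(p)+V[:3,3];return q[:2]/q[2]*f(c)+[c["cx"],c["cy"]]
E
python3 - <<'E'
from h import *
for n in("scene","top"):
    c=grab(n,n+"0");V=np.array(c["view"]);print(n,c["fovy"],c["cx"],c["cy"],-V[:3,:3].T@V[:3,3])
s=manip.sense();print(s)
E
```

```text
scene 50.06955047366985 276.9439732399209 210.21548568087968 [ 1182.00729386 -1016.96458709   997.78416913]
top 46.499241674580205 283.7550847787858 210.61068658767027 [ 317.16589137  -37.77951901 1451.87723446]
{'t': 0.1, 'joint_positions': array([-1.35122443,  0.33382764,  0.03986682,  1.4661609 , -0.01342106,
        1.3433121 , -0.0585158 ]), 'joint_vel': array([ 0.00018243, -0.0014239 , -0.00016462, -0.00233051,  0.00170488,
       -0.00048981,  0.00018014]), 'joint_torque': array([ 3.87656211e-03, -6.60019112e+01,  1.37024056e+00, -4.06479228e+01,
        1.69944100e-02,  8.79116618e-03,  9.82797656e-05]), 'tool_pos': array([203.5952275 , 616.86280277, 230.52899148]), 'tcp_rot': array([-4.98629550e-01, -3.10161017e+00,  2.25188708e-03]), 'force': array([ 0.60456439, -0.67790212, -0.32761931]), 'wrist_torque': array([-0.02917576,  0.01160284,  0.0022797 ]), 'width': 85.46013584109362}
```

```bash
ls pics
```

```text
scene0.npz
scene0.png
top0.npz
top0.png
```

View pics/scene0.png

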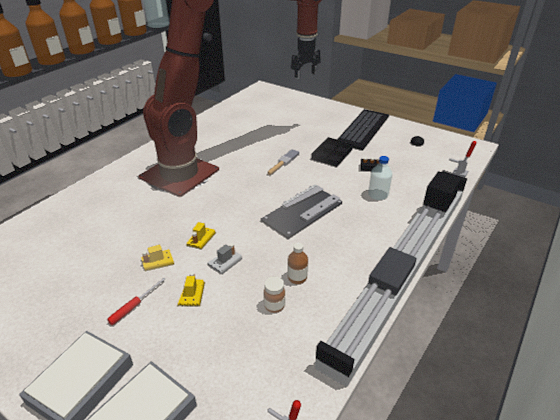

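View pics/top0.png

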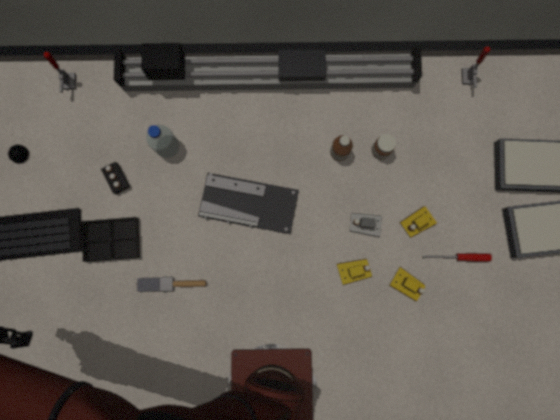

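Scene: the robot is at the top and the dark way is in the middle, at top-view (248,203), with its bare end to the right. Dovetailed candidates in the top view are grey at (366,223) and yellow at (418,222), (355,271) and (407,284). Grey fits, because the yellow ones are excluded. I'll confirm with an enlarged crop.

```bash
python3 - <<'E'
from h import *
t=load("top0");s=load("scene0")
a=t["pixels"][195:250,335:400];b=t["pixels"][165:240,190:305];c=s["pixels"][235:280,195:255]; d=s["pixels"][175:245,250:350]
r=lambda x,w,h:cv2.resize(x,(w,h),interpolation=cv2.INTER_CUBIC)
im=np.vstack([np.hstack([r(a,354,300),r(b,446,300)]),np.hstack([r(c,380,285),r(d,420,285)])])
cv2.imwrite("pics/crop.png",cv2.convertScaleAbs(im[:,:,::-1],alpha=1.5))
P=cloud(t)
for u,v in[(366,223),(380,215),(290,210),(210,195),(270,190),(275,225),(235,187),(320,215)]:print(u,v,P[v,u].round(1))
E
```

```text
366 223 [ 469.7 -278.1   59. ]
380 215 [ 4.998e+02 -3.311e+02 -3.000e-01]
290 210 [516.4 -61.5  13.7]
210 195 [564.7 176.6  12.7]
270 190 [576.6  -2.7  18.4]
275 225 [472.2 -16.4  12.9]
235 187 [585.7 100.8  25.2]
320 215 [ 5.021e+02 -1.513e+02 -4.000e-01]
```

View pics/crop.png

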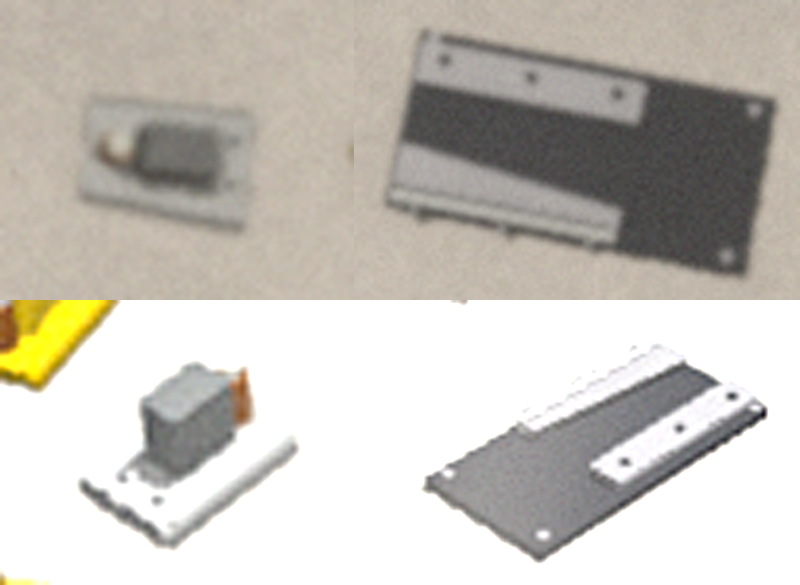

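The crop confirms it: the grey carrier has the vial on its left, so its nose points to world +y. The way's mouth opens to the right, and the tapered gib is on the lower side (smaller world x). Next I'll measure both.

```bash
cat > m.py <<'E'
from h import *
def rect(pts):
    r=cv2.minAreaRect(pts.astype(np.float32));return r
def measure(tag,verbose=1):
    t=load(tag);P=cloud(t);out={}
    px=t["pixels"].astype(int)
    # way: pixels in region with height>6
    X,Y,Z=P[...,0],P[...,1],P[...,2]
    m=((Z>7)&(Z<40)&(X>400)&(X<680)&(Y>-110)&(Y<240)).astype(np.uint8)
    n,l,st,ce=cv2.connectedComponentsWithStats(m);k=1+np.argmax(st[1:,4]);w=l==k
    out["way"]=rect(P[w][:,:2]);out["wayn"]=st[k]
    return t,P,out,w
E
python3 - <<'E'
from m import *
t,P,o,w=measure("top0")
print(o)
X,Y,Z=P[...,0],P[...,1],P[...,2]
bg=(abs(X-600)<40)&(abs(Y+200)<60);print("bench z",Z[bg].mean(),Z[bg].std())
# way outline via colour: ray cast the outline at z=12
px=t["pixels"].astype(np.uint8)
g=cv2.cvtColor(px,cv2.COLOR_RGB2GRAY)
cn=cv2.findContours(w.astype(np.uint8),cv2.RETR_EXTERNAL,cv2.CHAIN_APPROX_NONE)[0]
c=max(cn,key=len)[:,0];r=cv2.minAreaRect(c);print(r,cv2.boxPoints(r))
for b in cv2.boxPoints(r):print(ray(t,*b,12).round(1))
m=((Z>7)&(Z<80)&(abs(X-470)<80)&(abs(Y+278)<80)).astype(np.uint8)
ys,xs=np.nonzero(m);print("carrier",len(xs),xs.min(),xs.max(),ys.min(),ys.max())
r=cv2.minAreaRect(np.c_[xs,ys].astype(np.float32));print(r)
for lo,hi in((7,20),(45,80)):
    q=(m>0)&(Z>lo)&(Z<hi);pts=P[q];print(lo,len(pts),pts.mean(0).round(1),rect(pts[:,:2]))
E
```

```text
{'way': ((539.2088012695312, 64.0982666015625), (281.676025390625, 145.9932098388672), 77.46206665039062), 'wayn': array([ 198,  172,  101,   63, 4167], dtype=int32)}
bench z 0.9060975020652959 3.1652896722452137
((247.8922119140625, 203.43707275390625), (94.1462631225586, 48.414920806884766), 11.842076301574707) [[196.85321 217.46922]
 [206.78867 170.0847 ]
 [298.9312  189.40492]
 [288.99576 236.78944]]
[497.8 215.2  12. ]
[641.  186.9  12. ]
[578.5 -89.1  12. ]
[436.8 -57.4  12. ]
carrier 654 336 390 199 251
((363.0, 225.0), (52.0, 54.0), 90.0)
7 453 [ 469.6 -282.9   13.5] ((469.902587890625, -277.7275390625), (158.14756774902344, 155.43650817871094), 89.345947265625)
45 155 [ 473.  -278.4   55.7] ((474.1100769042969, -273.7640075683594), (57.91648483276367, 26.303791046142578), 84.17823791503906)
```

```bash
cat > way.py <<'E'
from h import *
def edge(t,p,q,n=25,half=4,chan=None):
    """subpixel line of strongest gradient near segment p-q (pixels)"""
    g=cv2.cvtColor(t["pixels"].astype(np.uint8),cv2.COLOR_RGB2GRAY).astype(np.float32) if chan is None else chan.astype(np.float32)
    g=cv2.GaussianBlur(g,(0,0),0.7)
    p=np.array(p,float);q=np.array(q,float);d=(q-p)/np.linalg.norm(q-p);nn=np.array([-d[1],d[0]])
    s=np.arange(-half,half+.01,.25);pts=[]
    for a in np.linspace(0.08,.92,n):
        c=p+a*(q-p);L=c+s[:,None]*nn
        v=cv2.remap(g,L[:,0].astype(np.float32).reshape(1,-1),L[:,1].astype(np.float32).reshape(1,-1),cv2.INTER_LINEAR)[0]
        gr=np.abs(np.gradient(v));k=gr.argmax();w=gr*(abs(s-s[k])<1.5);pts.append(c+nn*(w*s).sum()/w.sum())
    pts=np.array(pts);l=cv2.fitLine(pts.astype(np.float32),cv2.DIST_HUBER,0,.01,.01).ravel()
    res=np.abs((pts-l[2:])@np.array([-l[1],l[0]]))
    return l,np.median(res)
def isect(l1,l2):
    A=np.c_[l1[:2],-l2[:2]];s=np.linalg.solve(A,l2[2:]-l1[2:]);return l1[2:]+s[0]*l1[:2]
E
python3 - <<'E'
from way import *
t=load("top0")
C=lambda x,y:(190+(x-354)/3.878-.4,165+y/4-.4)
E={"rail_in":(C(415,87),C(640,123)),"rail_end":(C(647,82),C(640,123)),"plate_end":(C(775,103),C(747,272)),
"plate_top":(C(655,80),C(770,97)),"plate_bot":(C(630,248),C(740,272)),"gib_in":(C(405,143),C(620,208))}
L={}
for k,(p,q) in E.items():
    L[k],r=edge(t,p,q);print(k,np.round(p,1),np.round(q,1),L[k].round(2),round(float(r),2))
def wl(l,z):
    a=ray(t,*(l[2:]-20*l[:2]),z);b=ray(t,*(l[2:]+20*l[:2]),z);d=(b-a)[:2];return np.degrees(np.arctan2(d[1],d[0])),a
for k,z in(("rail_in",27),("rail_end",27),("plate_end",12),("plate_top",12),("plate_bot",12),("gib_in",27)):print(k,wl(L[k],z)[0].round(2))
m=ray(t,*isect(L["rail_in"],L["rail_end"]),27);print("rail corner (-40,-25.7,27)",m)
a=ray(t,*isect(L["plate_top"],L["plate_end"]),12);b=ray(t,*isect(L["plate_bot"],L["plate_end"]),12);print("corners (-140,-68),(-140,68)",a,b,np.linalg.norm(a-b))
E
```

```text
rail_in [205.3 186.4] [263.3 195.4] [9.8000e-01 1.8000e-01 2.3805e+02 1.9104e+02] 0.09
rail_end [265.2 185.1] [263.3 195.4] [  0.28  -0.96 264.21 190.25] 0.11
plate_end [298.2 190.4] [290.9 232.6] [ 1.9000e-01 -9.8000e-01  2.9406e+02  2.1398e+02] 0.17
plate_top [267.2 184.6] [296.9 188.8] [9.9000e-01 1.7000e-01 2.8273e+02 1.8638e+02] 0.12
plate_bot [260.8 226.6] [289.1 232.6] [9.8000e-01 2.0000e-01 2.7571e+02 2.3140e+02] 0.12
gib_in [202.8 200.4] [258.2 216.6] [  0.96   0.29 234.55 209.67] 0.15
rail_in -101.3
rail_end -16.66
plate_end -11.87
plate_top -100.76
plate_bot -102.25
gib_in -107.79
rail corner (-40,-25.7,27) [558.59401725  18.94936097  27.        ]
corners (-140,-68),(-140,68) [579.09419584 -89.04978885  12.        ] [444.08525118 -60.66064903  12.        ] 137.96143808094106
```

```bash
python3 - <<'E'
from way import *
t=load("top0")
hsv=cv2.cvtColor(t["pixels"],cv2.COLOR_RGB2HSV)
C=lambda x,y:(335+x/5.446-.4,195+y/5.4545-.4)
E={"b_top":(C(140,126),C(217,134)),"b_bot":(C(140,180),C(213,189)),"b_l":(C(138,128),C(136,178)),"b_r":(C(219,135),C(214,187)),
"f_top":(C(90,97),C(253,113)),"f_bot":(C(82,200),C(243,227)),"f_l":(C(88,97),C(81,198)),"f_r":(C(253,112),C(243,228))}
L={}
for k,(p,q) in E.items():
    L[k],r=edge(t,p,q,half=2.5,chan=hsv[...,1] if k[0]=="f" else None)
    z=14 if k[0]=="f" else 56
    a=ray(t,*(L[k][2:]-20*L[k][:2]),z);b=ray(t,*(L[k][2:]+20*L[k][:2]),z);d=b-a
    print(k,round(float(r),2),np.degrees(np.arctan2(d[1],d[0])).round(1))
for f_,z in(("b",56),("f",0 )):
    P=[ray(t,*isect(L[f_+a],L[f_+b]),z) for a in("_top","_bot") for b in("_l","_r")]
    for p in P:print(f_,p.round(1))
    print(np.mean(P,0).round(1))
print("nose mid",P and (P[0]+P[2])/2,"rear mid",(P[1]+P[3])/2)
s=hsv[...,1].copy();v=hsv[...,2]
im=cv2.resize(np.hstack([s[195:250,335:400],v[195:250,335:400]]),None,fx=6,fy=6,interpolation=cv2.INTER_NEAREST);cv2.imwrite("pics/sv.png",cv2.normalize(im,None,0,255,cv2.NORM_MINMAX))
# scene view block: check
c=load("scene0");Q=cloud(c)
m=(Q[...,2]>45)&(Q[...,2]<70)&(abs(Q[...,0]-470)<60)&(abs(Q[...,1]+278)<70);print(m.sum(),Q[m].mean(0))
E
```

```text
b_top 0.06 -92.8
b_bot 0.09 -101.7
b_l 0.13 -7.1
b_r 0.4 -9.8
f_top 0.23 -96.5
f_bot 0.25 -100.6
f_l 0.29 -8.3
f_r 0.26 -7.2
b [ 487.  -259.5   56. ]
b [ 484.6 -308.1   56. ]
b [ 457.  -255.8   56. ]
b [ 447.6 -301.6   56. ]
[ 469.1 -281.2   56. ]
f [ 508.  -245.1    0. ]
f [ 497.7 -335.9    0. ]
f [ 453.1 -237.1    0. ]
f [ 436.1 -328.2    0. ]
[ 473.7 -286.6    0. ]
nose mid [ 480.54131012 -241.14403344    0.        ] rear mid [ 466.86162769 -332.03920435    0.        ]
124 [ 473.4794367  -282.47912669   53.4026127 ]
```

View pics/sv.png

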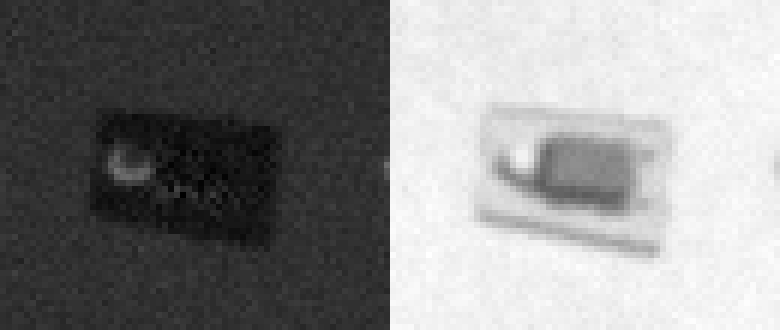

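```bash
cat > go.py <<'E'
from h import *
from scipy.spatial.transform import Rotation as Ro
import sys
def st():
    s=manip.sense();R=Ro.from_rotvec(s["tcp_rot"]).as_matrix()
    return s,R,np.degrees(np.arctan2(R[1,0],R[0,0]))
if __name__=="__main__":
    s,R,yaw=st();print("t",s["t"],"pos",s["tool_pos"].round(1),"yaw",yaw.round(2),"tilt",np.degrees(np.arccos(-R[2,2])).round(2),"F",s["force"].round(1),"w",round(s["width"],1),"j",s["joint_positions"].round(2))
    a=sys.argv[1:]
    for w in a:
        w=[float(x) for x in w.split(",")]
        d=R.T@(np.array(w[:3])-s["tool_pos"]);sp=(yaw-w[3]+180)%360-180 if len(w)>3 else 0
        print(w,"->",d.round(1),"spin",round(sp,1))
E
python3 go.py 440,420,230,140 550,130,230,110 473,-285,230,83
```

```text
t 0.1 pos [203.6 616.9 230.5] yaw 161.73 tilt 0.08 F [ 0.6 -0.7 -0.3] w 85.5 j [-1.35  0.33  0.04  1.47 -0.01  1.34 -0.06]
[440.0, 420.0, 230.0, 140.0] -> [-286.2 -112.8    0.7] spin 21.7
[550.0, 130.0, 230.0, 110.0] -> [-481.5 -353.8    1.1] spin 51.7
[473.0, -285.0, 230.0, 83.0] -> [-538.5 -772.     1.7] spin 78.7
```

Call:
play_rows:
  plan:
    - [-57, -23, 0, 4]
    - [-114, -45, 0, 9]
    - [-172, -68, 0, 13]
    - [-229, -90, 0, 17]
    - [-286, -113, 0, 22]
  claw: 0

```text
t: 0.72
tool_pos: [441.0, 418.3, 230.5]
tcp_rot: [-1.085, -2.948, 0.003]
force: [0.1, 0.5, -0.1]
width: 85.8
```

```bash
python3 go.py 550,130,230,110 473,-285,200,83
```

```text
t 0.725 pos [441.  418.3 230.5] yaw 139.59 tilt 0.1 F [ 0.1  0.5 -0.1] w 85.8 j [-1.04  0.25  0.25  1.58 -0.06  1.32  0.08]
[550.0, 130.0, 230.0, 110.0] -> [-269.9 -148.9    0.9] spin 29.6
[473.0, -285.0, 200.0, 83.0] -> [-480.3 -514.8   31.6] spin 56.6
```

Call:
play_rows:
  plan:
    - [-54, -30, 0, 6]
    - [-108, -60, 0, 12]
    - [-162, -89, 0, 18]
    - [-216, -119, 0, 24]
    - [-270, -149, 0, 30]

```text
t: 1.35
tool_pos: [550.2, 128.0, 230.8]
tcp_rot: [1.815, 2.564, -0.002]
force: [0.8, 0.2, 0.2]
width: 85.5
```

```bash
python3 go.py 530,-130,200,90 473,-285,130,83
```

```text
t 1.35 pos [550.2 128.  230.8] yaw 109.41 tilt 0.09 F [0.8 0.2 0.2] w 85.5 j [-0.74  0.17  0.49  1.7  -0.08  1.3   0.1 ]
[530.0, -130.0, 200.0, 90.0] -> [-236.6 -104.7   31.1] spin 19.4
[473.0, -285.0, 130.0, 83.0] -> [-363.7 -209.9  101.4] spin 26.4
```

Call:
play_rows:
  plan:
    - [-48, -21, 6, 4]
    - [-95, -42, 12, 8]
    - [-142, -63, 18, 12]
    - [-190, -84, 25, 16]
    - [-237, -105, 31, 20]

```text
t: 1.98
tool_pos: [529.3, -132.1, 199.8]
tcp_rot: [2.235, 2.207, -0.002]
force: [1.3, -0.0, -0.6]
width: 85.5
```

```bash
python3 go.py  473.2,-285.2,100,83
```

```text
t 1.975 pos [ 529.3 -132.1  199.8] yaw 89.28 tilt 0.08 F [ 1.3 -0.  -0.6] w 85.5 j [-0.47  0.16  0.7   1.79 -0.11  1.23  0.25]
[473.2, -285.2, 100.0, 83.0] -> [-153.7  -54.1  100. ] spin 6.3
```

Call:
play_rows:
  plan:
    - [-52, -18, 20, 2]
    - [-103, -36, 50, 4]
    - [-154, -54, 85, 6]
    - [-154, -54, 100, 6]

```text
t: 2.48
tool_pos: [469.8, -289.5, 98.3]
tcp_rot: [-2.355, -2.078, 0.007]
force: [-0.3, 0.9, 0.5]
width: 85.1
```

```bash
python3 - <<'E'
from h import *
grab("scene","s1");c=grab("top","t1")
a=load("s1")["pixels"][150:300,150:310];b=load("t1")["pixels"][180:270,300:440]
cv2.imwrite("pics/c1.png",np.hstack([cv2.resize(x,(400,400)) for x in(a,b)])[:,:,::-1])
E
python3 go.py  473.2,-285.2,20,83
```

```text
t 2.575 pos [ 471.8 -285.3   98.2] yaw 83.2 tilt 0.25 F [-0.   0.9 -0.1] w 85.6 j [-0.2   0.31  0.78  1.89 -0.25  1.04  0.57]
[473.2, -285.2, 20.0, 83.0] -> [ 0.4  1.7 78.2] spin 0.2
```

View pics/c1.png

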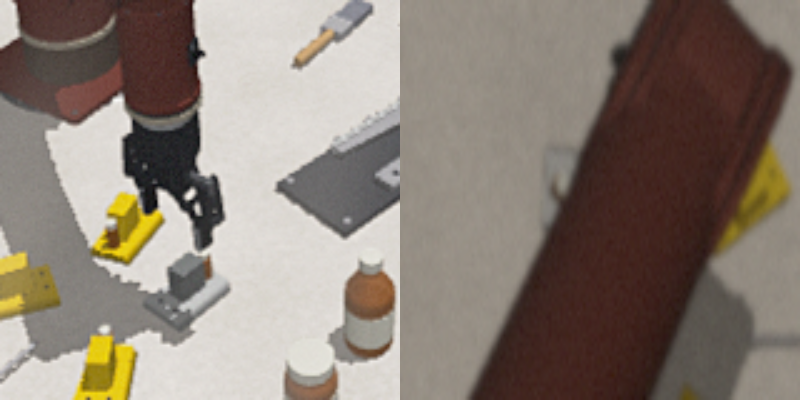

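The fingers are over the grey carrier (crop ~(190,285)) and clear of the yellow ones. Descending.

Call:
play_rows:
  plan:
    - [0, 2, 25, 0]
    - [0, 2, 50, 0]
    - [0, 2, 68, 0]
    - [0, 2, 78, 0]
    - [0, 2, 78, 0]

```text
t: 3.2
tool_pos: [473.6, -285.2, 20.0]
tcp_rot: [-2.346, -2.084, 0.006]
force: [-0.2, -0.7, 0.8]
width: 85.3
```

Call:
play_rows:
  plan:
    - [0, 0, 0, 0]
    - [0, 0, 0, 0]
    - [0, 0, 0, 0]
    - [0, 0, 0, 0]
    - [0, 0, 0, 0]
  claw: 255

```text
t: 3.82
tool_pos: [473.9, -285.4, 20.5]
tcp_rot: [-2.347, -2.085, 0.005]
force: [0.4, 0.7, 5.7]
width: 25.3
```

```bash
python3 go.py  473.2,-285.2,20,83; python3 - <<'E'
from h import *
grab("scene","s2");a=load("s2")["pixels"][170:300,150:310]
cv2.imwrite("pics/c2.png",cv2.resize(a,None,fx=4,fy=4)[:,:,::-1])
E
```

```text
t 3.825 pos [ 473.9 -285.4   20.5] yaw 83.23 tilt 0.23 F [0.4 0.7 5.7] w 25.3 j [-0.14  0.43  0.72  1.94 -0.36  0.9   0.65]
[473.2, -285.2, 20.0, 83.0] -> [ 0.1 -0.7  0.5] spin 0.2
```

View pics/c2.png

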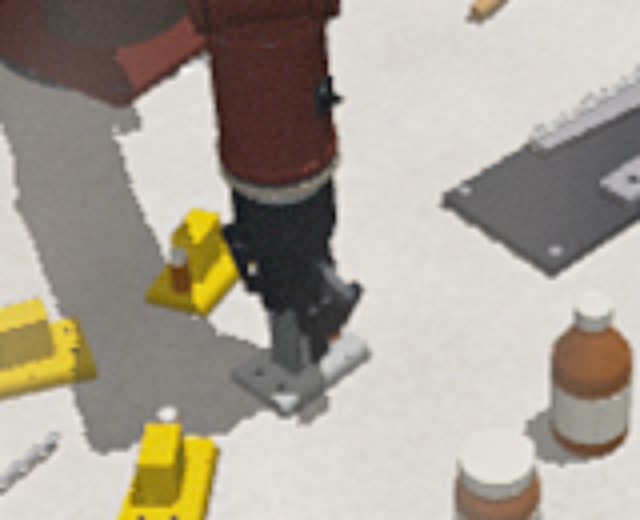

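Call:
play_rows:
  plan:
    - [0, 0, -15, 0]
    - [0, 0, -40, 0]
    - [0, 0, -70, 0]
    - [0, 0, -80, 0]

```text
t: 4.38
tool_pos: [474.8, -285.8, 102.3]
tcp_rot: [-2.348, -2.086, 0.003]
force: [-0.0, 0.1, -3.6]
width: 25.2
```

```bash
python3 go.py 519.6,-35,100,78.5
```

```text
t 4.375 pos [ 474.8 -285.8  102.3] yaw 83.22 tilt 0.11 F [-0.   0.1 -3.6] w 25.2 j [-0.21  0.31  0.79  1.88 -0.25  1.05  0.57]
[519.6, -35.0, 100.0, 78.5] -> [254.4  14.9   2.1] spin 4.7
```

Call:
play_rows:
  plan:
    - [50, 3, 0, 1]
    - [105, 6, 0, 2]
    - [160, 9, 0, 3]
    - [212, 12, 2, 4]
    - [254, 15, 2, 4.7]

```text
t: 5.0
tool_pos: [519.2, -32.9, 99.5]
tcp_rot: [-2.43, -1.988, 0.004]
force: [1.5, -0.4, -3.4]
width: 25.4
```

Call:
play_rows:
  plan:
    - [0, 0, 0, 0]
    - [0, 0, 0, 0]

```text
t: 5.25
tool_pos: [518.6, -33.3, 99.0]
tcp_rot: [-2.43, -1.989, 0.005]
force: [-0.3, -0.3, -2.9]
width: 25.4
```

```bash
python3 go.py 519.6,-35,34,78.5; python3 - <<'E'
from h import *
grab("scene","s3");c=grab("top","t3")
a=load("s3")["pixels"][120:270,220:380];b=load("t3")["pixels"][155:245,190:320]
cv2.imwrite("pics/c3.png",np.hstack([cv2.resize(x,(400,h)) for x,h in((a,375),(b,375))])[:,:,::-1])
E
```

```text
t 5.25 pos [518.6 -33.3  99. ] yaw 78.59 tilt 0.22 F [-0.3 -0.3 -2.9] w 25.4 j [-0.65  0.22  0.7   1.96 -0.16  1.02 -0.07]
[519.6, -35.0, 34.0, 78.5] -> [-1.3  1.5 65. ] spin 0.1
```

View pics/c3.png

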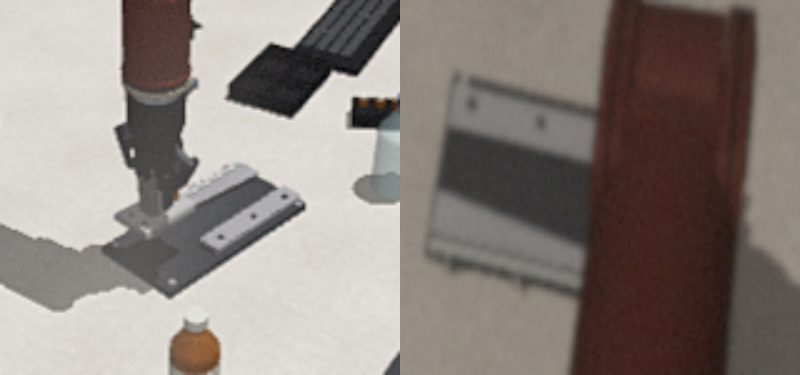

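The carrier is held over the landing with its nose towards the rails (scene crop ~(150,215)). Lowering it, slowly at the end.

Call:
play_rows:
  plan:
    - [-1, 1.5, 20, 0]
    - [-1, 1.5, 42, 0]
    - [-1, 1.5, 57, 0]
    - [-1, 1.5, 60, 0]
    - [-1, 1.5, 62, 0]

```text
t: 5.98
tool_pos: [520.1, -36.1, 37.7]
tcp_rot: [-2.433, -1.986, 0.004]
force: [0.5, -0.3, -2.7]
width: 25.4
```

Call:
play_rows:
  plan:
    - [0, 0, 1, 0]
    - [0, 0, 2, 0]
    - [0, 0, 2.5, 0]

```text
t: 6.35
tool_pos: [520.3, -36.0, 35.4]
tcp_rot: [-2.433, -1.986, 0.003]
force: [0.5, -0.3, -3.5]
width: 25.4
```

```bash
python3 go.py 519.6,-35,34,78.5; python3 - <<'E'
from h import *
grab("scene","s4");
a=load("s4")["pixels"][130:250,230:360]
cv2.imwrite("pics/c4.png",cv2.resize(a,None,fx=5,fy=5,interpolation=2)[:,:,::-1])
E
```

```text
t 6.35 pos [520.3 -36.   35.4] yaw 78.44 tilt 0.14 F [ 0.5 -0.3 -3.5] w 25.4 j [-0.6   0.32  0.67  2.01 -0.25  0.9   0.01]
[519.6, -35.0, 34.0, 78.5] -> [ 0.8 -0.9  1.4] spin -0.1
```

View pics/c4.png

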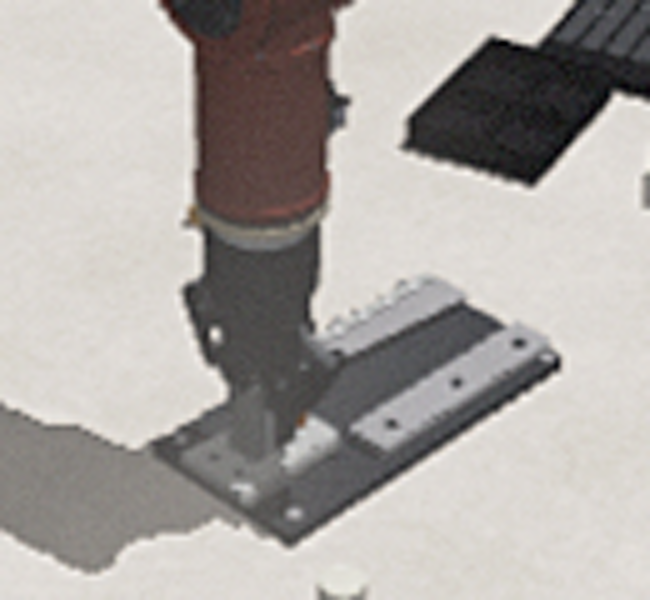

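The carrier is flat over the landing, nose ahead of the mouth, and its -y edge is nearly in line with the fixed rail's edge (crop (335,440) against (350,430)). I'll shift it about 2.5 mm towards the gib and touch down.

Call:
play_rows:
  plan:
    - [0, -2.5, 1, 0]
    - [0, -2.5, 2, 0]
    - [0, -2.5, 2.5, 0]
    - [0, -2.5, 3, 0]
    - [0, -2.5, 3, 0]

```text
t: 7.02
tool_pos: [518.0, -35.5, 32.4]
tcp_rot: [-2.433, -1.986, 0.003]
force: [-0.3, 0.4, -0.2]
width: 25.1
```

```bash
python3 go.py 519.6,-35,34,78.5
```

```text
t 7.025 pos [518.  -35.5  32.4] yaw 78.45 tilt 0.12 F [-0.3  0.4 -0.2] w 25.1 j [-0.6   0.32  0.67  2.02 -0.25  0.89  0.01]
[519.6, -35.0, 34.0, 78.5] -> [ 0.8  1.4 -1.6] spin -0.1
```

Call:
play_rows:
  plan:
    - [6, 0, 0, 0]
    - [13, 0, 0, 0]
    - [21, 0, 0, 0]
    - [29, 0, 0, 0]
    - [36, 0, 0, 0]

```text
t: 7.65
tool_pos: [525.4, 0.5, 32.4]
tcp_rot: [-2.433, -1.987, 0.003]
force: [0.2, -0.6, 0.2]
width: 25.4
```

Call:
play_rows:
  plan:
    - [6, 0, 0, 0]
    - [13, 0, 0, 0]
    - [20, 0, 0, 0]
    - [26, 0, 0, 0]
    - [30, 0, 0, 0]

```text
t: 8.28
tool_pos: [531.5, 30.3, 32.4]
tcp_rot: [-2.433, -1.987, 0.003]
force: [0.4, -0.7, 0.8]
width: 25.6
```

```bash
python3 go.py;python3 - <<'E'
from h import *
grab("scene","s5");
a=load("s5")["pixels"][130:250,230:360]
cv2.imwrite("pics/c5.png",cv2.resize(a,None,fx=5,fy=5,interpolation=2)[:,:,::-1])
E
```

```text
t 8.275 pos [531.5  30.3  32.4] yaw 78.48 tilt 0.11 F [ 0.4 -0.7  0.8] w 25.6 j [-0.69  0.34  0.64  1.98 -0.26  0.9  -0.12]
```

View pics/c5.png

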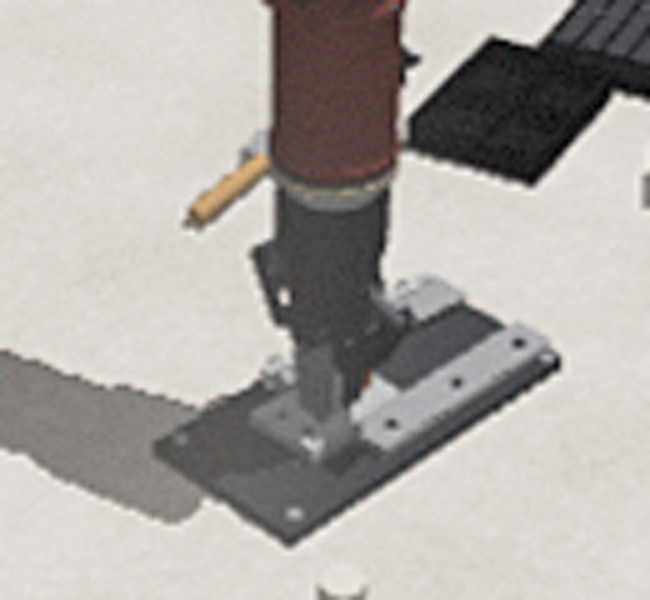

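The nose is inside the rails (crop ~(375,400)) with no side force. Releasing and lifting.

Call:
play_rows:
  plan:
    - [0, 0, 0, 0]
    - [0, 0, 0, 0]
    - [0, 0, 0, 0]
    - [0, 0, -15, 0]
    - [0, 0, -50, 0]
  claw: 0

```text
t: 8.95
tool_pos: [530.8, 30.5, 82.8]
tcp_rot: [-2.432, -1.987, 0.006]
force: [0.9, -0.2, 0.2]
width: 85.6
```

Call:
play_rows:
  plan:
    - [-20, 0, -5, 0]
    - [-50, 0, -5, 0]
    - [-70, 0, -5, 0]
    - [-70, 0, -5, 0]
  claw: 255

```text
t: 9.45
tool_pos: [516.4, -40.0, 88.0]
tcp_rot: [-2.435, -1.982, 0.007]
force: [-0.5, -0.2, 0.5]
width: 12.4
```

```bash
python3 go.py;python3 - <<'E'
from h import *
grab("scene","s6");grab("top","t6")
a=load("s6")["pixels"][120:250,220:360];b=load("t6")["pixels"][155:245,190:320]
cv2.imwrite("pics/c6.png",np.hstack([cv2.resize(x,(400,h),interpolation=2) for x,h in((a,375),(b,375))])[:,:,::-1])
E
```

```text
t 9.45 pos [516.4 -40.   88. ] yaw 78.3 tilt 0.25 F [-0.5 -0.2  0.5] w 12.4 j [-0.64  0.23  0.71  1.98 -0.18  1.   -0.05]
```

View pics/c6.png

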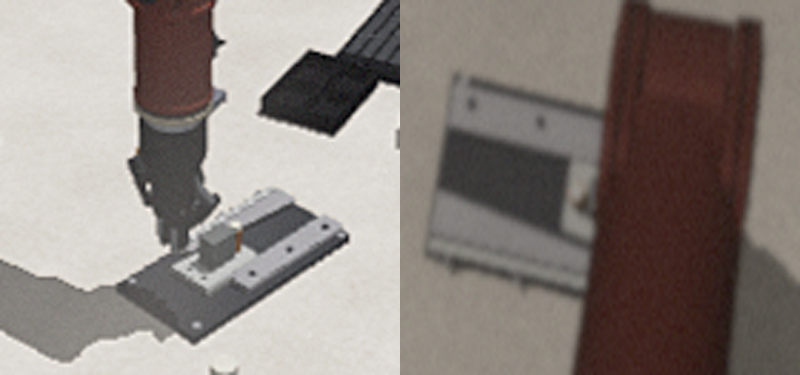

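The carrier stands upright in the mouth (scene crop (215,255)). Now I'll go behind the block with the fingers closed.

```bash
cat >> go.py <<'E'
    C=np.array([540.5,62.8]);A=np.radians(78.5);x=np.array([np.cos(A),np.sin(A)]);y=np.array([-x[1],x[0]])
    print("way xy of TCP",((s["tool_pos"][:2]-C)@x).round(1),((s["tool_pos"][:2]-C)@y).round(1),"F along way",(s["force"][:2]@x).round(2),"lat",(s["force"][:2]@y).round(2))
    W=lambda a,b:C+a*x+b*y
    print("target -72,1.2:",R.T@(np.r_[W(-72,1.2),30]-s["tool_pos"]))
E
python3 go.py
```

```text
t 9.55 pos [516.9 -37.7  87.8] yaw 78.48 tilt 0.25 F [1.  0.5 0.4] w 0.5 j [-0.64  0.23  0.71  1.98 -0.18  1.   -0.05]
way xy of TCP -103.1 3.1 F along way 0.73 lat -0.89
target -72,1.2: [31.25948757  2.10632304 57.75575216]
```

Call:
play_rows:
  plan:
    - [10, 2, 10, 0]
    - [27, 2, 25, 0]
    - [27, 2, 45, 0]
    - [27, 2, 55, 0]
    - [27, 2, 57, 0]

```text
t: 10.18
tool_pos: [523.4, -11.2, 29.7]
tcp_rot: [-2.431, -1.986, 0.009]
force: [0.4, -1.0, -0.7]
width: -0.2
```

```bash
python3 go.py;python3 - <<'E'
from h import *
grab("scene","s7")
a=load("s7")["pixels"][130:250,230:360]
cv2.imwrite("pics/c7.png",cv2.resize(a,None,fx=5,fy=5,interpolation=2)[:,:,::-1])
E
```

```text
t 10.175 pos [523.4 -11.2  29.7] yaw 78.5 tilt 0.36 F [ 0.4 -1.  -0.7] w -0.2 j [-0.64  0.34  0.66  2.   -0.26  0.89 -0.03]
way xy of TCP -75.9 2.0 F along way -0.88 lat -0.62
target -72,1.2: [ 3.93376002  0.75781836 -0.32073403]
```

View pics/c7.png

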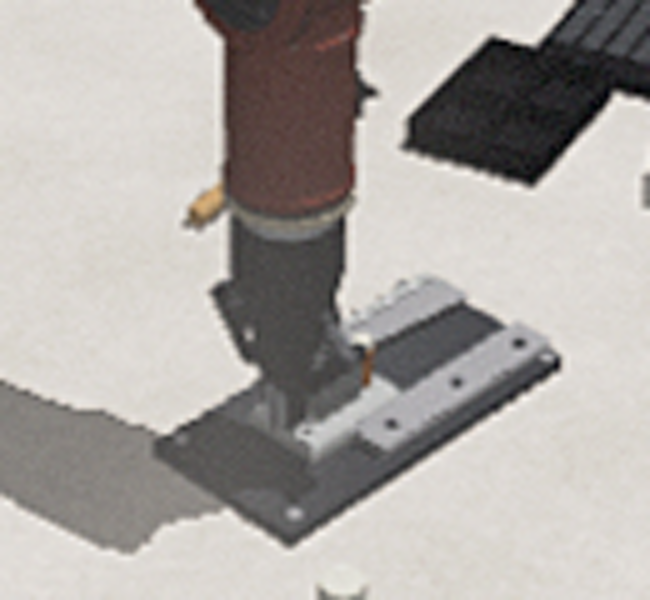

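The fingers are just behind the block (crop (285,410)). I'll push forward gently.

Call:
play_rows:
  plan:
    - [5, 1, 0, 0]
    - [9, 1, 0, 0]
    - [13, 1, 0, 0]
    - [17, 1, 0, 0]
    - [21, 1, 0, 0]

```text
t: 10.85
tool_pos: [529.0, 9.1, 30.2]
tcp_rot: [-2.432, -1.986, 0.008]
force: [-0.3, -1.0, 1.2]
width: 0.2
```

Call:
play_rows:
  plan:
    - [5, 0, 0, 0]
    - [10, 0, 0, 0]
    - [15, 0, 0, 0]
    - [20, 0, 0, 0]
    - [24, 0, 0, 0]

```text
t: 11.48
tool_pos: [533.9, 33.0, 30.1]
tcp_rot: [-2.431, -1.986, 0.008]
force: [-0.1, -1.6, 0.6]
width: -0.1
```

```bash
python3 go.py;python3 - <<'E'
from h import *
grab("scene","s8")
a=load("s8")["pixels"][130:250,230:360]
cv2.imwrite("pics/c8.png",cv2.resize(a,None,fx=5,fy=5,interpolation=2)[:,:,::-1])
E
```

```text
t 11.475 pos [533.9  33.   30.1] yaw 78.49 tilt 0.3 F [-0.1 -1.6  0.6] w -0.1 j [-0.69  0.36  0.64  1.98 -0.27  0.9  -0.11]
way xy of TCP -30.5 0.5 F along way -1.6 lat -0.25
target -72,1.2: [-41.46511421  -0.64429825   0.22290983]
```

View pics/c8.png

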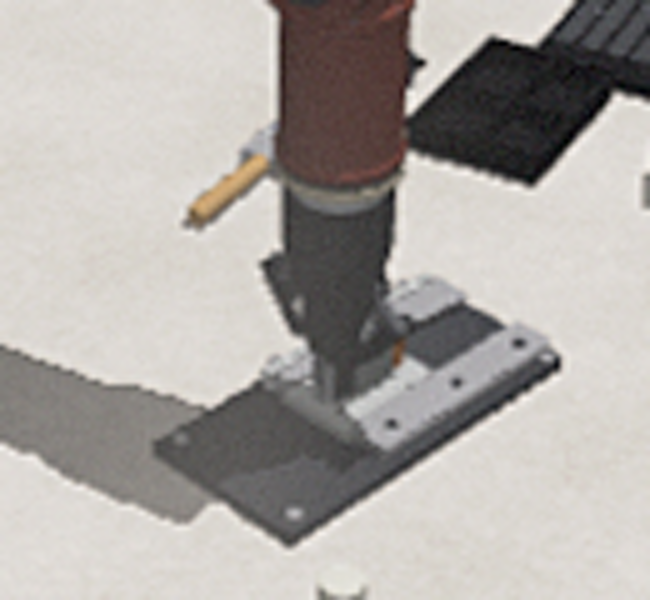

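Call:
play_rows:
  plan:
    - [4, 0, 0, 0]
    - [8, 0, 0, 0]
    - [12, 0, 0, 0]
    - [15, 0, 0, 0]
    - [17, 0, 0, 0]

```text
t: 12.15
tool_pos: [537.4, 50.4, 30.0]
tcp_rot: [-2.431, -1.987, 0.008]
force: [-0.1, -0.4, 1.3]
width: -0.3
```

Call:
play_rows:
  plan:
    - [2, 0, 0, 0]
    - [3, 0, 0, 0]
    - [4, 0, 0, 0]
    - [5, 0, 0, 0]

```text
t: 12.65
tool_pos: [538.4, 55.3, 30.1]
tcp_rot: [-2.431, -1.987, 0.007]
force: [-1.0, -1.6, 0.1]
width: 0.3
```

Call:
play_rows:
  plan:
    - [2, 0, 0, 0]
    - [3, 0, 0, 0]
    - [4, 0, 0, 0]
    - [5, 0, 0, 0]

```text
t: 13.15
tool_pos: [539.4, 60.3, 30.0]
tcp_rot: [-2.431, -1.987, 0.007]
force: [0.6, -0.7, 0.7]
width: 0.1
```

Call:
play_rows:
  plan:
    - [2, 0, 0, 0]
    - [3, 0, 0, 0]
    - [4, 0, 0, 0]
    - [5, 0, 0, 0]

```text
t: 13.65
tool_pos: [540.4, 65.2, 30.0]
tcp_rot: [-2.431, -1.987, 0.008]
force: [0.3, -0.7, 0.4]
width: 0.1
```

Call:
play_rows:
  plan:
    - [2, 0, 0, 0]
    - [3, 0, 0, 0]
    - [4, 0, 0, 0]
    - [5, 0, 0, 0]

```text
t: 14.15
tool_pos: [541.4, 70.2, 30.0]
tcp_rot: [-2.431, -1.987, 0.008]
force: [0.7, -0.5, 1.3]
width: -0.0
```

Call:
play_rows:
  plan:
    - [2, 0, 0, 0]
    - [3, 0, 0, 0]
    - [4, 0, 0, 0]
    - [5, 0, 0, 0]

```text
t: 14.65
tool_pos: [542.4, 75.1, 30.0]
tcp_rot: [-2.431, -1.987, 0.008]
force: [-0.1, -0.9, -0.2]
width: -0.1
```

```bash
python3 go.py;python3 - <<'E'
from h import *
grab("scene","s9")
a=load("s9")["pixels"][130:250,230:360]
cv2.imwrite("pics/c9.png",cv2.resize(a,None,fx=5,fy=5,interpolation=2)[:,:,::-1])
E
```

```text
t 14.65 pos [542.4  75.1  30. ] yaw 78.51 tilt 0.3 F [-0.1 -0.9 -0.2] w -0.1 j [-0.75  0.38  0.62  1.95 -0.28  0.91 -0.18]
way xy of TCP 12.4 0.6 F along way -0.93 lat -0.04
target -72,1.2: [-84.39560206  -0.63919945   0.20824663]
```

View pics/c9.png

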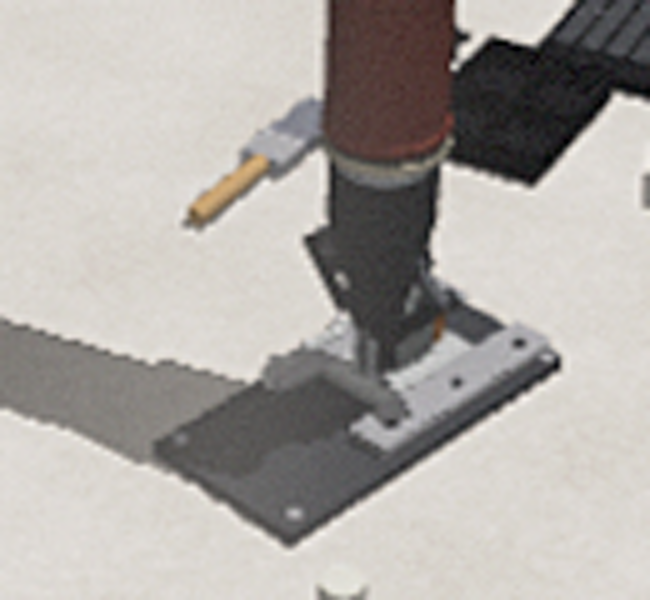

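The carrier is running in freely, with the vial now at (440,325). I'll continue in small steps.

Call:
play_rows:
  plan:
    - [2, 0, 0, 0]
    - [3, 0, 0, 0]
    - [4, 0, 0, 0]
    - [5, 0, 0, 0]

```text
t: 15.2
tool_pos: [543.4, 80.2, 30.0]
tcp_rot: [-2.431, -1.987, 0.008]
force: [-0.3, -1.3, 0.4]
width: 0.0
```

Call:
play_rows:
  plan:
    - [2, 0, 0, 0]
    - [3, 0, 0, 0]
    - [4, 0, 0, 0]
    - [5, 0, 0, 0]

```text
t: 15.7
tool_pos: [544.4, 85.1, 30.0]
tcp_rot: [-2.431, -1.987, 0.007]
force: [0.1, -0.4, -0.0]
width: -0.2
```

Call:
play_rows:
  plan:
    - [1, 0, 0, 0]
    - [2, 0, 0, 0]
    - [3, 0, 0, 0]
    - [4, 0, 0, 0]

```text
t: 16.2
tool_pos: [545.3, 89.1, 30.0]
tcp_rot: [-2.431, -1.987, 0.007]
force: [-0.8, -1.0, 0.2]
width: 0.5
```

Call:
play_rows:
  plan:
    - [1, 0, 0, 0]
    - [2, 0, 0, 0]
    - [3, 0, 0, 0]
    - [4, 0, 0, 0]

```text
t: 16.7
tool_pos: [546.1, 93.1, 29.9]
tcp_rot: [-2.431, -1.987, 0.007]
force: [0.0, -1.4, 0.3]
width: 0.1
```

Call:
play_rows:
  plan:
    - [1, 0, 0, 0]
    - [2, 0, 0, 0]
    - [3, 0, 0, 0]
    - [4, 0, 0, 0]

```text
t: 17.2
tool_pos: [546.9, 97.0, 29.9]
tcp_rot: [-2.431, -1.987, 0.008]
force: [1.0, -1.2, 0.4]
width: 0.1
```

Call:
play_rows:
  plan:
    - [1, 0, 0, 0]
    - [2, 0, 0, 0]
    - [3, 0, 0, 0]
    - [4, 0, 0, 0]

```text
t: 17.7
tool_pos: [547.7, 101.0, 29.9]
tcp_rot: [-2.431, -1.987, 0.007]
force: [-0.2, -0.6, -0.5]
width: 0.1
```

Call:
play_rows:
  plan:
    - [1, 0, 0, 0]
    - [2, 0, 0, 0]
    - [3, 0, 0, 0]
    - [4, 0, 0, 0]

```text
t: 18.2
tool_pos: [548.5, 105.0, 29.9]
tcp_rot: [-2.431, -1.987, 0.007]
force: [0.7, -1.4, 0.0]
width: 0.0
```

Call:
play_rows:
  plan:
    - [1, 0, 0, 0]
    - [2, 0, 0, 0]
    - [3, 0, 0, 0]
    - [4, 0, 0, 0]

```text
t: 18.7
tool_pos: [549.3, 108.8, 29.9]
tcp_rot: [-2.431, -1.987, 0.008]
force: [0.3, -2.4, 1.2]
width: 0.0
```

```bash
python3 go.py;python3 - <<'E'
from h import *
grab("scene","s10")
a=load("s10")["pixels"][130:250,230:360]
cv2.imwrite("pics/c10.png",cv2.resize(a,None,fx=5,fy=5,interpolation=2)[:,:,::-1])
E
```

```text
t 18.7 pos [549.3 108.8  29.9] yaw 78.51 tilt 0.31 F [ 0.3 -2.4  1.2] w 0.0 j [-0.78  0.4   0.61  1.92 -0.28  0.92 -0.24]
way xy of TCP 46.8 0.6 F along way -2.26 lat -0.75
target -72,1.2: [-118.81729688   -0.6459928     0.19794908]
```

View pics/c10.png

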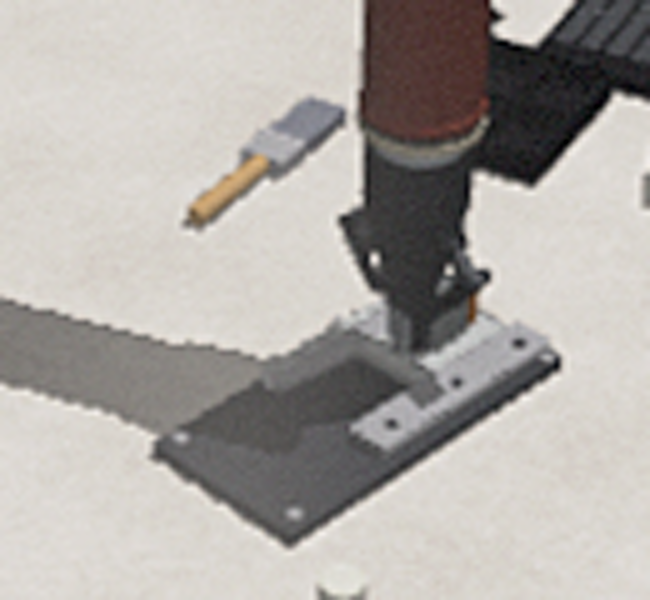

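The carrier is near the far end of the rails (vial at (475,305)) and the push is beginning to rise. I'll take finer steps.

Call:
play_rows:
  plan:
    - [1, 0, 0, 0]
    - [1.5, 0, 0, 0]
    - [2, 0, 0, 0]

```text
t: 19.12
tool_pos: [549.5, 110.1, 29.9]
tcp_rot: [-2.432, -1.986, 0.009]
force: [-1.3, -5.1, 3.0]
width: 0.4
```

Call:
play_rows:
  plan:
    - [1, 0, 0, 0]
    - [1.5, 0, 0, 0]
    - [2, 0, 0, 0]

```text
t: 19.5
tool_pos: [549.7, 110.9, 29.9]
tcp_rot: [-2.433, -1.985, 0.011]
force: [-2.9, -7.3, 4.5]
width: -0.2
```

It's binding at about 7.7 N. I'll back off briefly so the carrier can settle on its own line, then push again.

Call:
play_rows:
  plan:
    - [-3, 0, 0, 0]
    - [-5, 0, 0, 0]
    - [-5, 0, 0, 0]

```text
t: 19.88
tool_pos: [548.7, 106.2, 29.9]
tcp_rot: [-2.433, -1.985, 0.01]
force: [0.5, -0.0, 0.3]
width: -0.1
```

```bash
python3 go.py
```

```text
t 19.875 pos [548.7 106.2  29.9] yaw 78.44 tilt 0.39 F [ 0.5 -0.   0.3] w -0.1 j [-0.78  0.4   0.61  1.92 -0.28  0.92 -0.23]
way xy of TCP 44.2 0.6 F along way 0.06 lat -0.55
target -72,1.2: [-116.19065132   -0.42825276    0.40850503]
```

Call:
play_rows:
  plan:
    - [2, 0, 0, 0]
    - [3.5, 0, 0, 0]
    - [4.5, 0, 0, 0]
    - [5.5, 0, 0, 0]

```text
t: 20.38
tool_pos: [549.5, 110.9, 29.8]
tcp_rot: [-2.433, -1.985, 0.012]
force: [-2.1, -5.4, 3.2]
width: -0.1
```

Call:
play_rows:
  plan:
    - [1, 0, 0, 0]
    - [1.5, 0, 0, 0]
    - [2, 0, 0, 0]

```text
t: 20.75
tool_pos: [549.5, 110.9, 29.8]
tcp_rot: [-2.435, -1.984, 0.015]
force: [-4.2, -7.9, 5.9]
width: 0.0
```

Call:
play_rows:
  plan:
    - [0.5, -0.3, -0.5, 0]
    - [1, -0.5, -1, 0]
    - [1.5, -0.5, -1, 0]

```text
t: 21.12
tool_pos: [549.2, 111.3, 30.5]
tcp_rot: [2.436, 1.983, -0.017]
force: [-0.3, -7.0, -1.1]
width: -0.2
```

```bash
python3 go.py
```

```text
t 21.125 pos [549.2 111.3  30.5] yaw 78.28 tilt 0.63 F [-0.3 -7.  -1.1] w -0.2 j [-0.79  0.4   0.61  1.91 -0.28  0.92 -0.25]
way xy of TCP 49.3 1.2 F along way -6.9 lat -1.12
target -72,1.2: [-121.25271852    0.459517      1.58092755]
```

Call:
play_rows:
  plan:
    - [1, 0, 0, 0]
    - [2, 0, 0, 0]
    - [3, 0, -0.3, 0]
    - [3, 0, -0.3, 0]

```text
t: 21.62
tool_pos: [549.4, 112.5, 30.5]
tcp_rot: [2.437, 1.981, -0.02]
force: [-3.3, -8.2, -0.7]
width: -0.2
```

```bash
python3 go.py
```

```text
t 21.625 pos [549.4 112.5  30.5] yaw 78.21 tilt 0.74 F [-3.3 -8.2 -0.7] w -0.2 j [-0.79  0.41  0.61  1.91 -0.28  0.93 -0.25]
way xy of TCP 50.5 1.2 F along way -8.66 lat 1.59
target -72,1.2: [-122.45753219    0.61159316    1.83014815]
```

Call:
play_rows:
  plan:
    - [1, -0.2, 0, 0]
    - [2, -0.3, -0.2, 0]
    - [3, -0.3, -0.4, 0]
    - [3.5, -0.3, -0.4, 0]
    - [3.5, -0.3, -0.4, 0]

```text
t: 22.25
tool_pos: [549.6, 113.5, 30.6]
tcp_rot: [2.437, 1.977, -0.024]
force: [0.7, -9.7, 0.3]
width: 0.1
```

```bash
python3 go.py
```

```text
t 22.25 pos [549.6 113.5  30.6] yaw 78.11 tilt 0.88 F [ 0.7 -9.7  0.3] w 0.1 j [-0.8   0.41  0.61  1.91 -0.28  0.93 -0.26]
way xy of TCP 51.5 1.2 F along way -9.38 lat -2.61
target -72,1.2: [-123.4533118     0.86703419    2.232209  ]
```

Call:
play_rows:
  plan:
    - [-3, 0, 0, 0]
    - [-5, 0, 0, 0]
    - [-5, 0, 0, 0]

```text
t: 22.62
tool_pos: [548.6, 109.1, 30.7]
tcp_rot: [2.437, 1.978, -0.023]
force: [-0.9, 0.1, 0.4]
width: 0.1
```

```bash
python3 go.py
```

```text
t 22.625 pos [548.6 109.1  30.7] yaw 78.13 tilt 0.85 F [-0.9  0.1  0.4] w 0.1 j [-0.79  0.4   0.62  1.91 -0.28  0.93 -0.25]
way xy of TCP 47.0 1.3 F along way -0.06 lat 0.94
target -72,1.2: [-118.94570313    0.86759379    2.27487151]
```

Call:
play_rows:
  plan:
    - [3, 0.3, 0, 0]
    - [5, 0.3, 0, 0]
    - [6, 0.3, 0, 0]
    - [7, 0.2, -0.3, 0]
    - [7.5, 0.2, -0.5, 0]

```text
t: 23.25
tool_pos: [549.8, 113.4, 30.8]
tcp_rot: [2.438, 1.975, -0.028]
force: [-2.4, -11.8, 1.0]
width: -0.2
```

```bash
python3 go.py
```

```text
t 23.25 pos [549.8 113.4  30.8] yaw 78.01 tilt 1.05 F [ -2.4 -11.8   1. ] w -0.2 j [-0.8   0.41  0.61  1.9  -0.28  0.93 -0.26]
way xy of TCP 51.4 1.0 F along way -12.09 lat 0.0
target -72,1.2: [-123.35804234    0.86495523    2.8694545 ]
```

A clean 12 N push (no side force) no longer moves it, and it stayed put when released in between. Withdrawing and checking.

Call:
play_rows:
  plan:
    - [-3, 0, 0, 0]
    - [-6, 0, 0, 0]
    - [-8, 0, -10, 0]
    - [-10, 0, -40, 0]
    - [-12, 0, -70, 0]

```text
t: 23.88
tool_pos: [548.1, 102.8, 102.4]
tcp_rot: [2.438, 1.975, -0.028]
force: [-0.4, 0.3, 0.8]
width: -0.2
```

Call:
play_rows:
  plan:
    - [-50, 0, -30, 0]
    - [-100, 0, -60, 0]
    - [-150, 0, -90, 0]
    - [-190, 0, -100, 0]
    - [-190, 0, -100, 0]

```text
t: 24.5
tool_pos: [509.7, -85.1, 207.5]
tcp_rot: [2.442, 1.967, -0.023]
force: [0.0, 1.3, 0.3]
width: -0.1
```

```bash
python3 go.py;python3 - <<'E'
from way import *
grab("scene","s11");grab("top","t11")
a=load("s11")["pixels"][130:250,230:360];b=load("t11")["pixels"][155:245,190:320]
cv2.imwrite("pics/c11.png",np.hstack([cv2.resize(x,(400,h),interpolation=2) for x,h in((a,375),(b,375))])[:,:,::-1])
E
```

```text
t 24.5 pos [509.7 -85.1 207.5] yaw 77.71 tilt 0.89 F [0.  1.3 0.3] w -0.1 j [-0.69  0.08  0.81  1.85 -0.05  1.25 -0.08]
way xy of TCP -151.1 0.7 F along way 1.25 lat 0.23
target -72,1.2: [ 81.66111359  -0.7086633  176.30566473]
```

View pics/c11.png

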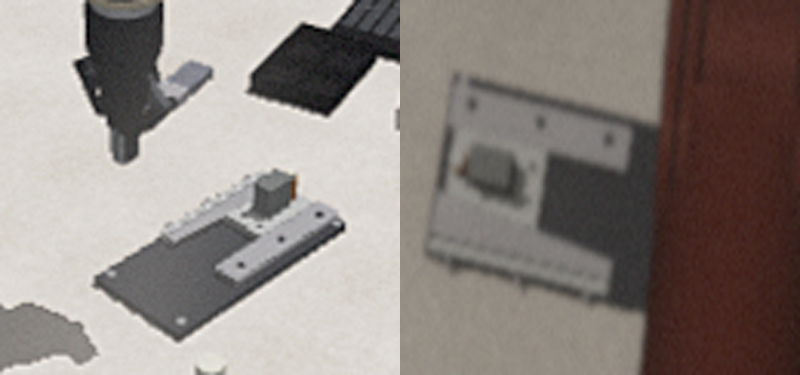

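The carrier fills the gap, with no dark slit on either flank (top crop (495,175)). One quick numeric check of line and depth.

```bash
python3 - <<'E'
from way import *
t=load("t11");C=np.array([540.5,62.8]);A=np.radians(78.5);x=np.array([np.cos(A),np.sin(A)]);y=np.array([-x[1],x[0]])
k=lambda a,b:(190+(a-400)*130/400,155+b*90/375)
for n,p,q,z in(("rear",k(545,155),k(540,222),26),("b_top",k(474,147),k(515,155),68),("b_right",k(516,155),k(512,192),68)):
    l,r=edge(t,p,q,half=2)
    a,b=[(ray(t,*(l[2:]+s*l[:2]),z)[:2]) for s in(-8,8)];d=b-a
    m=(a+b)/2-C;print(n,r.round(2),"angle rel way",(np.degrees(np.arctan2(d[1],d[0]))-78.5).round(1),"mid way",(m@x).round(1),(m@y).round(1))
a,b=load("top0")["pixels"].astype(int),t["pixels"].astype(int)
print("way shift check: diff",np.abs(a-b)[170:185,200:260].mean())
E
```

```text
rear 0.08 angle rel way -88.6 mid way 35.9 7.1
b_top 0.08 angle rel way -179.7 mid way 81.0 -12.6
b_right 0.1 angle rel way -253.5 mid way 54.6 2.1
way shift check: diff 15.522962962962962
```

```bash
python3 -c "
from cell import manip
print(manip.job_done())"
```

```text
the job is handed in; nothing more can be done
None
```

The carrier is wedged between the rails and the job was handed in at about 24.5 s of the 54 s allowed. It returned no verdict.

**What I did:** I gripped the grey carrier by its block and set it flat on the landing. I slid its nose into the mouth while held, then let go. With the fingers closed, I pushed on the bare rear face of the block. It began to bind with its origin about 76 mm in the way frame. I backed off twice so it could find its own line, and finished with a push of about 12 N, a little over the 10 N asked for, with no side force.

**Last checks:**
- **Held:** the 12 N push did not move it further, and it was in the same place after each release.
- **Depth:** the carrier's origin is at about way x 81 mm, so the nose is about 166 mm past the mouth (102 mm required).
- **In line:** it sits at y about +0.4 mm, within about 1.5°, and the top view shows no gap along either flank.
- **Clear:** the arm is well away from everything, and no bystander was touched in any of the moves.

**What was less certain:**
- **Gib force:** it cannot be measured directly. From the slide after binding and the push, I estimate 12 to 18 N against the 8 N needed.
- **Edge fit on the block:** one fit, on the block's right-hand edge, gave an unusable angle (over 16° off), which I ignored because the other two edges agreed.
- **Stray side and downward forces:** the first pushes carried some of these, and I corrected them before the final push.

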